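Catch the nuts from the chute in the steel mug

ROBOT

A 6-joint arm with a two-finger parallel gripper is mounted at the origin on the work surface. World frame = base frame: x ahead of the robot, y to its left, z up, the work surface at z = 0. Lengths are in mm, angles in degrees, forces in N, time in s.
With the tool pointing down it reaches from about 350 to 850 mm from the base axis. Payload 8.1 kg.
Tool frame: the origin (TCP) lies midway between the tips of the shut fingers; the grasp point (between the pads) lies 19 mm behind it; z points along the fingers, y is the line along which they close (so a half turn about z gives the same grasp; the last joint's range is limited). The gripper opens to 85 mm and grips with 20 to 120 N. Pads are 22 mm wide; open, the fingers measure 114 mm over their backs; the gripper's body (76 mm by 85 mm) begins 54 mm behind the grasp point. The pads swing forward as they close: fully open they stand 13 mm farther back than shut.
Start: joints at [58.934, 7.471, 85.268, -0, 87.261, -4.893], TCP at [264.627, 538.496, 231.292] pointing down, gripper open.
Joint ranges: [-169.43, 169.43], [-51.17, 129.36], [1.28, 143.12], [-76.62, 256.62], [0, 156.53], [-152.29, 152.29]. Speed limits (degrees/s): [136.94, 136.94, 159.86, 180, 180, 180].

INTERFACE

Orientations are given as [roll, pitch, yaw] about the fixed x, y, z axes, in that order (R = Rz(yaw) Ry(pitch) Rx(roll)).
In Python, from bench import sense, snapshot, camera_params, hand_in, masks_of, pinpoint gives the robot as it stands.
- The arm moves only by the tool step_arm, never from a script. Its argument "targets" is a list of rows, each an object with "angular": the turn, a rotation vector about the tool's x, y, z scaled (see below), a list of three; "dp": the shift along the tool's x, y, z scaled (see below), a list of three; "fingers": the closure, from 0 (fully open) to 1 (shut). A call has exactly 8 rows; each row is the pose to reach, as a shift and turn from the pose commanded when the call began, along the tool's axes at that moment, turning the shorter way round; what a row does not reach only later rows make up. The controller multiplies each number of a shift by 0.2 m and each number of a turn by 180 degrees. A row lasts 1/8 s, in which the tool goes at most 62.5 mm and 10.7 degrees, less where a joint would pass 70% of its speed; a pose out of reach is approached as far as the arm can. A call with a number of a shift or a turn outside -1 to 1 is refused whole. A call with a gripper value outside its range is refused whole. The fingers move at their own pace and stop on an object; "newtons" is the grip in N (left out, the last holds). Time passes only in rows, so rows that repeat a pose let the fingers close, or fill a call up. It gives the time, the measured TCP pose, the force, the opening and the grip force at its end, in the units of the state.
- sense(): the state, without advancing time (a new reading comes with each control period).
- snapshot(name): name is "scene" or "side" or "wrist"; returns the picture (420x560x3 uint8, blue, green, red); there is no depth.
- camera_params(name): a dict with "vfov" (degrees; the focal length in pixels is half the picture's height over the tangent of half this angle, whatever the lens; pixels are square), "cx", "cy" (the principal point, pixels), "D" ([k1, k2, p1, p2, k3] as OpenCV has them; the pictures are not rectified), "R" (3x3) and "t" (3): a world point X has camera coordinates R X + t. Camera axes: x right, y down, z forward; pixel columns grow to the right and rows downward; lengths in mm; the calibration is good to about 2 mm. A picture is of the moment at which its call begins: read the wrist's pose just before it. camera_params takes no time and is no camera call; for the wrist camera it gives the pose at the moment of the call.
- hand_in(): hands the job in; it is judged then, once.
Trained networks look in the newest picture that a camera, given by its name, has taken for a name from the list of things; names that differ only in an ending like _2 or _b are one class to them, and where a whole thing is asked for, a point or a joint stands for the part that bears it (a point fixed in the world has none). Each returns a list of dicts, best first, with "conf" (0 to 1); they miss things now and then, are a little off and sometimes report something else, mostly with a low value. They report only what shows in the picture. A call takes as long as a camera call. They do not tell look-alikes from the thing itself.
- masks_of(camera, label): "pixels" (420x560 bool, what is visible of it) and "at" ([column, row] in pixels, amid what is visible of it).
- pinpoint(camera, label): "at" ([column, row] in pixels: a listed point, or the origin of a listed thing).
The state is a dict: "time": time; "joint_pos": joint angles; "qd": joint speeds; "joint_efforts": joint torques, N m; "tool_pos": TCP position; "tcp_rot": TCP orientation; "ft_force": force on the tool from outside, world axes, zero at the start; "wrist_torque": the same for the moment, N m; "finger_gap": finger opening in mm; "grip_force": force on a finger pad.
Only numpy, scipy, OpenCV 4.12 (cv2) and the standard library are available. Lean on these libraries where they do the work, as an engineer would, in place of code of your own. Each camera call takes 0.05 s, during which the arm holds its last target. There are 200 camera calls.

TASK

Take the stainless steel mug by its handle and hold it upright under the spout of the nut dispenser, pressing it gently against the paddle behind it so that the gate opens and all four kola nuts slide down the chute into the held mug; do not touch the nuts with the fingers and let none drop on the shelf. Then set the mug with the nuts upright near the middle of the white turntable and let go of it, leaving the sippy cup, the funnel and the honey dipper where they are.

Things in the scene. Friction and masses are not known exactly. Their poses are not given: they have to be found in the camera images.
- shelf: Teak shelf board on the worktop, 520 x 1120 x 30 mm; its top is at z = 0.03 m and everything stands on it.
- dispenser: Fixed nut dispenser. Origin: on the shelf top straight below the chute's lower lip; +x runs from its open front to its back, z up. The chute, 30 mm wide inside, falls 38 degrees towards -x to the lip at x = 0, 125 mm up. Posts 12 mm thick at x = 12 and 95, y = +/-58 mm; foot plate 8 mm thick, x 35 to 105, y +/-63 mm. No loose parts but the nuts.
- gate_home (a point): Where the steel gate crosses the chute floor, 10 mm up from the lip. It stands 15 mm above the chute floor. Pressing the paddle sinks it through the floor, 1.6 mm per mm: the nuts pass once the paddle is pressed about 10 mm. It springs shut when the paddle is let go.
- paddle_guide (a point): Foremost place of the paddle's front face (dispenser x = -8 mm, 50 mm up). The paddle, an upright white plate 50 mm wide, 25 to 75 mm up, slides straight back (+x). At rest its face is 0 to 10 mm behind this point, different each time and not measured: feel for it. Travel 15 mm against a spring, 3 N at first, 9 N at its firm end stop.
- ledge (a point): Middle of the front lower edge of the teak ledge over the catching place: dispenser x = -120 mm, 225 mm above the shelf. The ledge is 140 mm wide, 18 mm thick, runs back to x = 35 mm and carries small spice jars. A gripper held vertical on the mug's handle runs into it; leaning back 30 to 45 degrees towards the dispenser's open front (-x) it clears.
- spout (a point): Centre of the spout's open underside, dispenser x = -27 mm, 118 mm above the shelf; axes as the dispenser. The spout shroud in front of the lip is 38 mm wide, x -58 to 4 mm, z 118 to 178 mm, and turns the nuts down: the mug's mouth must lie below all of x = -54 to 0 mm, its rim under 115 mm.
- mug: Stainless steel mug, straight-sided, 84 mm outer diameter, 85 mm high, wall 3 mm, floor 4 mm, 150 to 250 g. Origin: centre of its underside, z up through the mouth. Its one handle points to its own -x; at the start it points away from the dispenser, to the robot's right and back towards the robot.
- mug_handle (a point): Middle of the mug's handle, 66 mm from the mug's axis, 45 mm above its underside; axes as the mug. The handle is a flat upright bar 8 mm (x) by 12 mm (y), from 15 to 71 mm up, joined to the wall by 12 mm wide links at 21 and 65 mm up. Pinch it across y.
- nut0: Kola nut, smooth hard reddish-brown oval 29 mm long, 21 mm thick, 10 g, waiting in the chute behind the gate, number 1 of 4 counted from the gate. Origin: its centre; x along its length.
- nut1: Kola nut, smooth hard reddish-brown oval 29 mm long, 21 mm thick, 10 g, waiting in the chute behind the gate, number 2 of 4 counted from the gate. Origin: its centre; x along its length.
- nut2: Kola nut, smooth hard reddish-brown oval 29 mm long, 21 mm thick, 10 g, waiting in the chute behind the gate, number 3 of 4 counted from the gate. Origin: its centre; x along its length.
- nut3: Kola nut, smooth hard reddish-brown oval 29 mm long, 21 mm thick, 10 g, waiting in the chute behind the gate, number 4 of 4 counted from the gate. Origin: its centre; x along its length.
- turntable: Small white plastic lazy Susan, fixed foot 120 mm across; a platter 170 mm across turns freely on it. Origin: centre of its underside on the shelf; platter top 28 mm above that.
- platter_top (a point): Centre of the turntable platter's top face.
- sippy_cup: Coral sippy cup with a hinged flap spout, 72 mm across, 114 mm high, bystander. Origin: centre of its underside.
- funnel: Blue plastic funnel standing mouth down, 90 mm across, 95 mm high, bystander. Origin: centre of its mouth on the shelf.
- honey_dipper: Wooden honey dipper lying down, 150 mm long, head 32 mm across, bystander. Origin: on the shelf under the head; the stick runs to its +y for 130 mm.
Mind the look-alikes: they are no part of the job. What is meant by the mug is not yellow, and is the larger of those in its own colour.

How it is judged:
By the outcome, as a careful person would: the job done as asked, in the order asked, and still so for the second after the job is handed in, with the robot touching nothing.
It also fails if it takes over 59 s, if anything falls off the work surface, if the arm or the gripper's body presses on something with over 40 N, if the wrist force passes 120 N, or if a joint passes its speed limit or range.

## Working session

There is one attempt and no reset: what is moved stays moved. The work goes in short steps, Python scripts to look and compute and a tool call to move; the robot and the scene stay as the last step left them, time stands still between calls to the robot, and variables do not carry over. Pictures are saved under pics/ and viewed, at most 10 in all, crops included, and the job is handed in when it is done.

Besides the shell and the picture viewer there is one more tool, called after "Call:" as name([rows], argument=value, ...), one row to a line, values as JSON. step_arm: Moves the arm, as the interface text tells. Its arguments: {"type":"object","properties":{"targets":{"type":"array","items":{"type":"object","properties":{"angular":{"type":"array","items":{"type":"number","minimum":-1,"maximum":1}},"dp":{"type":"array","items":{"type":"number","minimum":-1,"maximum":1}},"fingers":{"type":"number"}}}},"newtons":{"type":"number"}},"required":["targets"]}

```bash
ls; mkdir -p pics; python3 - <<'E'
from bench import *
import cv2,numpy as np
a=snapshot("scene");b=snapshot("side")
cv2.imwrite("pics/a.png",a);cv2.imwrite("pics/b.png",b)
for c in("scene","side"):
  p=camera_params(c);print(c,p['vfov'],p['cx'],p['cy'],p['D'],np.round(p['R'],3).tolist(),np.round(p['t'],0))
  for l in("mug","mug_handle","dispenser","gate_home","paddle_guide","ledge","spout","turntable","platter_top","sippy_cup","funnel","honey_dipper"):
    print(l,[(np.round(d['at']).tolist(),round(d['conf'],2)) for d in pinpoint(c,l)])
s=sense();print(s)
E
```

```text
pics
scene 57.58757244784973 283.8204405586241 210.62656406806937 [-0.01767794  0.          0.          0.          0.        ] [[-0.529, 0.848, 0.013], [0.652, 0.417, -0.633], [-0.543, -0.326, -0.774]] [ 302. -182. 1368.]
mug [([202.0, 222.0], 0.96), ([275.0, 164.0], 0.81), ([232.0, 150.0], 0.58), ([327.0, 270.0], 0.37)]
mug_handle [([220.0, 158.0], 0.92), ([202.0, 199.0], 0.91), ([277.0, 168.0], 0.59)]
dispenser [([358.0, 345.0], 0.82), ([298.0, 236.0], 0.19)]
gate_home [([370.0, 323.0], 0.88)]
paddle_guide [([356.0, 334.0], 0.91)]
ledge [([321.0, 271.0], 0.57)]
spout [([369.0, 323.0], 0.65), ([325.0, 270.0], 0.16)]
turntable [([296.0, 237.0], 0.76)]
platter_top [([300.0, 231.0], 0.81), ([408.0, 329.0], 0.46)]
sippy_cup [([408.0, 306.0], 0.59)]
funnel [([190.0, 310.0], 0.77)]
honey_dipper [([332.0, 244.0], 0.53)]
side 57.43829015193237 281.34092435112785 211.9197534469102 [-0.03460394  0.          0.          0.          0.        ] [[0.901, -0.434, -0.01], [-0.338, -0.687, -0.643], [0.272, 0.583, -0.765]] [-470.  245. 1106.]
mug [([337.0, 294.0], 0.81), ([250.0, 404.0], 0.69), ([2
[... 606 characters left out ...]
20.0], 0.51)]
{'time': 1.3, 'joint_pos': array([ 5.89357068e+01,  7.47209674e+00,  8.52668994e+01, -5.87216009e-04,
        8.72608263e+01, -4.89239108e+00]), 'qd': array([-0.00491766, -0.03881282, -0.02846921, -0.01626888, -0.05704195,
       -0.09313251]), 'joint_efforts': array([ 1.88788563e-04, -5.69302475e+01, -5.00863481e+01, -2.26786947e-04,
        9.89934306e-04, -5.06346487e-05]), 'tool_pos': array([264.62294056, 538.50684601, 231.29115445]), 'tcp_rot': array([1.79999873e+02, 5.99547373e-04, 1.53828126e+02]), 'ft_force': array([ 0.29061762,  0.63687712, -0.2465813 ]), 'wrist_torque': array([-0.01546889, -0.07395136,  0.01114268]), 'grip_force': 0.0, 'finger_gap': 85.74032695116955}
```

View pictures.

View pics/a.png

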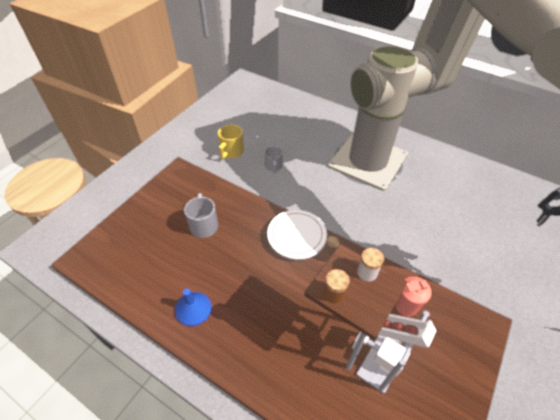

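View pics/b.png

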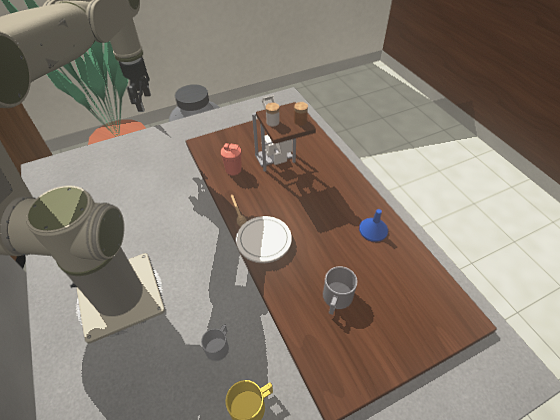

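The mug candidates in the scene picture are:
- Large grey mug on the shelf at (202,218), side (340,288).
- Small grey mug at (275,160), side (215,342).
- Yellow mug at (231,142), side (247,400).

I choose the large grey one on the shelf. The dispenser is at about (385,355), under the ledge with two jars at (337,280) and (370,262). The turntable is at (297,236), the funnel at (190,307) and the sippy cup at (412,295). I'll triangulate these now.

```bash
cat > h.py <<'E'
from bench import *
import cv2,numpy as np
from scipy.optimize import least_squares
def K(p):
    f=210/np.tan(np.radians(p['vfov']/2)); return np.array([[f,0,p['cx']],[0,f,p['cy']],[0,0,1.]])
def proj(p,X):
    r,_=cv2.Rodrigues(np.array(p['R'],float))
    return cv2.projectPoints(np.atleast_2d(X).astype(float),r,np.array(p['t'],float),K(p),np.array(p['D'],float))[0][:,0]
def tri(obs):  # [(params,uv)]
    return least_squares(lambda X:np.concatenate([(proj(p,X)[0]-uv) for p,uv in obs]),[500,300,60.])
def onz(p,uv,z):
    q=cv2.undistortPoints(np.array([[uv]],float),K(p),np.array(p['D'],float))[0,0]
    R=np.array(p['R']);c=-R.T@np.array(p['t']);d=R.T@np.array([q[0],q[1],1]);return c+d*(z-c[2])/d[2]
DP={'dispenser':(0,0,0),'gate_home':(7.9,0,133),'paddle_guide':(-8,0,50),'ledge':(-120,0,225),'spout':(-27,0,118)}
def model(pts,x,y,yaw,z0=30):
    c,s=np.cos(yaw),np.sin(yaw);P=np.array(pts,float);return np.c_[x+c*P[:,0]-s*P[:,1],y+s*P[:,0]+c*P[:,1],z0+P[:,2]]
E
python3 - <<'E'
from h import *
A=camera_params("scene");B=camera_params("side")
# network points, indices chosen
o={'mug':((202,222),(337,294)),'mug_handle':((202,199),(329,310)),'dispenser':((358,345),(282,168)),'gate_home':((370,323),(280,138)),'paddle_guide':((356,334),(277,163)),'ledge':((321,271),(293,136)),'spout':((369,323),(281,144)),'turntable':((296,237),(265,241)),'platter_top':((300,231),(265,237)),'sippy_cup':((408,306),(233,169)),'funnel':((190,310),(375,233)),'dipper':((332,244),(246,220))}
for k,(a,b) in o.items():
    r=tri([(A,a),(B,b)]);print(k,r.x.round(0),'rms',round((2*r.cost)**.5,1))
def res(v):
    return np.concatenate([(proj(p,model([DP[k] for k in DP],*v))-np.array([o[k][i] for k in DP])).ravel() for i,p in((0,A),(1,B))])
for y0 in(-90,0,90,180):
    r=least_squares(res,[700,-100,np.radians(y0)],loss='soft_l1',x_scale=[10,10,.1]);print(r.x[:2].round(0),np.degrees(r.x[2])%360,r.cost,res(r.x).round(1).tolist())
E
```

```text
mug [ 557. -290.   44.] rms 1.6
mug_handle [ 503. -330.   70.] rms 1.0
dispenser [641. 251.  28.] rms 1.6
gate_home [640. 256. 163.] rms 0.7
paddle_guide [629. 240.  61.] rms 2.6
ledge [635. 129. 260.] rms 3.2
spout [635. 252. 146.] rms 3.0
turntable [452. -32.  38.] rms 0.4
platter_top [448. -29.  61.] rms 2.6
sippy_cup [480. 319.  31.] rms 0.0
funnel [ 784. -149.   22.] rms 0.8
dipper [426.  67.  46.] rms 1.2
[640. 250.] 86.68781783750624 35.220886393333785 [-0.8, -0.8, 0.7, 0.8, 1.7, 0.4, 2.4, 0.1, -13.9, -5.3, -1.5, -0.5, -0.8, -0.5, 4.2, -4.4, 1.7, 2.3, 2.1, 3.0]
[640. 250.] 86.68782081035481 35.22088639333151 [-0.8, -0.8, 0.7, 0.8, 1.7, 0.4, 2.4, 0.1, -13.9, -5.3, -1.5, -0.5, -0.8, -0.5, 4.2, -4.4, 1.7, 2.3, 2.1, 3.0]
[640. 250.] 86.68782107584833 35.220886393331476 [-0.8, -0.8, 0.7, 0.8, 1.7, 0.4, 2.4, 0.1, -13.9, -5.3, -1.5, -0.5, -0.8, -0.5, 4.2, -4.4, 1.7, 2.3, 2.1, 3.0]
[640. 250.] 86.68781999405229 35.220886393331995 [-0.8, -0.8, 0.7, 0.8, 1.7, 0.4, 2.4, 0.1, -13.9, -5.3, -1.5, -0.5, -0.8, -0.5, 4.2, -4.4, 1.7, 2.3, 2.1, 3.0]
```

```bash
cat >> h.py <<'E'
from scipy.spatial.transform import Rotation as Ro
def cur():
    s=sense();return np.array(s['tool_pos']),Ro.from_euler('xyz',s['tcp_rot'],degrees=True)
def tool(az,tilt,flip=1):  # z leans toward azimuth az by tilt from straight down; y horizontal
    a,t=np.radians(az),np.radians(tilt)
    z=np.array([np.sin(t)*np.cos(a),np.sin(t)*np.sin(a),-np.cos(t)]);y=flip*np.array([np.sin(a),-np.cos(a),0])
    return Ro.from_matrix(np.c_[np.cross(y,z),y,z])
def plan(P,R,start=None):
    p,r=start or cur(); d=r.inv().apply(np.array(P)-p); w=(r.inv()*R).as_rotvec(degrees=True)
    print('dp',(d/200).round(3).tolist(),'ang',(w/180).round(3).tolist(),'| mm',np.linalg.norm(d).round(),'deg',np.linalg.norm(w).round())
E
python3 - <<'E'
from h import *
p,r=cur();c=camera_params("wrist");R=np.array(c['R']);pos=-R.T@np.array(c['t'])
print('cam in tool',r.inv().apply(pos-p).round(1),'fwd',(r.inv().as_matrix()@R.T).round(3).tolist(),c['vfov'])
start=(p,r)
w1=([400,250,330],tool(75,0));w2=([470,60,330],tool(75,20));w3=([470,-100,330],tool(50,25))
for w in(w1,w2,w3):
    plan(*w,start=start);start=w
E
```

```text
cam in tool [  81.     0.2 -141.7] fwd [[0.001, -0.95, -0.313], [1.0, 0.001, 0.0], [0.0, -0.313, 0.95]] 60.01196200552982
dp [-1.244, -0.996, -0.494] ang [0.0, 0.0, 0.438] | mm 334.0 deg 79.0
dp [-0.827, 0.584, 0.0] ang [0.0, 0.111, -0.0] | mm 202.0 deg 20.0
dp [-0.726, 0.207, -0.264] ang [-0.053, 0.027, 0.128] | mm 160.0 deg 25.0
```

Call:
step_arm([
  {"dp": [-0.9,-0.7,-0.4],"angular": [0,0,0.36],"fingers": 0},
  {"dp": [-0.9,-0.7,-0.4],"angular": [0,0,0.36],"fingers": 0},
  {"dp": [-0.9,-0.7,-0.4],"angular": [0,0,0.36],"fingers": 0},
  {"dp": [-0.9,-0.7,-0.4],"angular": [0,0,0.36],"fingers": 0},
  {"dp": [-0.9,-0.7,-0.4],"angular": [0,0,0.36],"fingers": 0},
  {"dp": [-0.9,-0.7,-0.4],"angular": [0,0,0.36],"fingers": 0},
  {"dp": [-0.9,-0.7,-0.4],"angular": [0,0,0.36],"fingers": 0},
  {"dp": [-0.9,-0.7,-0.4],"angular": [0,0,0.36],"fingers": 0.4},
])

```text
time: 2.3
tool_pos: [364.3, 333.5, 311.3]
tcp_rot: [-180.0, 0.0, 89.3]
ft_force: [0.0, -0.1, 0.4]
finger_gap: 69.6
grip_force: 0.0
```

```bash
python3 - <<'E'
from h import *
print(sense()['joint_pos'].round(0),sense()['finger_gap'])
start=cur()
for w in(([450,130,310],tool(85,20)),([560,-10,270],tool(87,60))):
    plan(*w,start=start);start=w
E
```

```text
[ 37. -10.  94.  -0.  96.  37.] 69.62661420548011
dp [-1.012, 0.441, 0.006] ang [-0.004, 0.111, 0.024] | mm 221.0 deg 20.0
dp [-0.679, 0.609, -0.034] ang [0.007, 0.222, -0.009] | mm 182.0 deg 40.0
```

Call:
step_arm([
  {"dp": [-0.5,0.2,0],"angular": [0,0,0],"fingers": 0.4},
  {"dp": [-0.8,0.4,0],"angular": [0,0.1,0.02],"fingers": 0.4},
  {"dp": [-1,0.45,0],"angular": [0,0.11,0.02],"fingers": 0.4},
  {"dp": [-1,0.45,0],"angular": [0,0.11,0.02],"fingers": 0.4},
  {"dp": [-1,0.45,0],"angular": [0,0.11,0.02],"fingers": 0.4},
  {"dp": [-1,0.45,0],"angular": [0,0.11,0.02],"fingers": 0.4},
  {"dp": [-1,0.45,0],"angular": [0,0.11,0.02],"fingers": 0.4},
  {"dp": [-1,0.45,0],"angular": [0,0.11,0.02],"fingers": 0.4},
])

```text
time: 3.3
tool_pos: [450.4, 134.0, 311.4]
tcp_rot: [-179.4, -19.8, 85.6]
ft_force: [-0.7, -0.0, 0.7]
finger_gap: 51.4
grip_force: 0.0
```

Call:
step_arm([
  {"dp": [-0.3,0.3,0],"angular": [0,0.05,0],"fingers": 0.4},
  {"dp": [-0.6,0.6,0],"angular": [0,0.1,0],"fingers": 0.4},
  {"dp": [-0.68,0.61,-0.03],"angular": [0,0.22,-0.01],"fingers": 0.4},
  {"dp": [-0.68,0.61,-0.03],"angular": [0,0.22,-0.01],"fingers": 0.4},
  {"dp": [-0.68,0.61,-0.03],"angular": [0,0.22,-0.01],"fingers": 0.4},
  {"dp": [-0.68,0.61,-0.03],"angular": [0,0.22,-0.01],"fingers": 0.4},
  {"dp": [-0.68,0.61,-0.03],"angular": [0,0.22,-0.01],"fingers": 0.4},
  {"dp": [-0.68,0.61,-0.03],"angular": [0,0.22,-0.01],"fingers": 0.4},
])

```text
time: 4.3
tool_pos: [562.3, -6.1, 271.6]
tcp_rot: [178.6, -59.2, 88.2]
ft_force: [-0.0, -0.2, 0.6]
finger_gap: 51.3
grip_force: 0.0
```

```bash
python3 - <<'E'
from h import *
import pickle
print(sense()['joint_pos'].round(0),cur()[0].round(0),sense()['tcp_rot'])
C=camera_params("wrist");cv2.imwrite("pics/w1.png",snapshot("wrist"))
O={}
for l in list(DP)+["platter_top","turntable"]:
    q=pinpoint("wrist",l);print(l,[(np.round(d['at'],1).tolist(),round(d['conf'],2)) for d in q])
    if q:O[l]=q[0]['at']
pickle.dump((C,O),open("w1.pkl","wb"))
print('pred',{k:v.round().tolist() for k,v in zip(DP,proj(C,model(list(DP.values()),640,250,np.radians(86.7))))})
print(sense()['time'])
E
```

```text
[-35.  18.  88.  50. 107. -32.] [562.  -6. 272.] [178.58947546 -59.19045454  88.2053441 ]
dispenser [([330.0, 118.3], 0.69), ([322.0, 200.6], 0.6)]
gate_home [([331.0, 117.9], 0.64)]
paddle_guide [([320.9, 178.5], 0.64)]
ledge [([360.5, 122.0], 0.85)]
spout [([327.7, 144.8], 0.66)]
platter_top []
turntable []
pred {'dispenser': [319.0, 199.0], 'gate_home': [330.0, 118.0], 'paddle_guide': [324.0, 178.0], 'ledge': [363.0, 118.0], 'spout': [332.0, 148.0]}
4.7
```

View pics/w1.png

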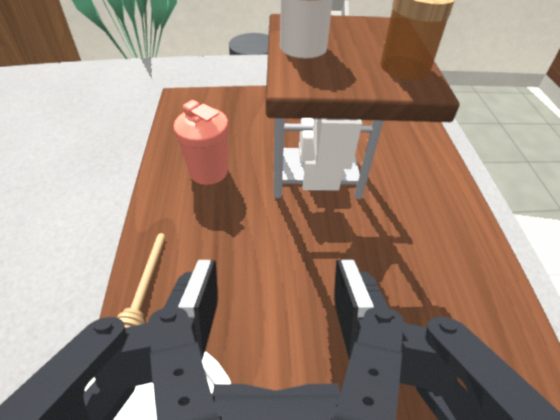

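The wrist picture shows the dispenser under the ledge: paddle and spout at about (322,180) and (330,145), ledge front lower corners at (268,112) and (459,112), post bases at (278,197) and (361,197). All of it sits close to the prediction, so I'll run a joint fit.

```bash
python3 - <<'E'
from h import *
import pickle
A=camera_params("scene");B=camera_params("side");C,O=pickle.load(open("w1.pkl","rb"))
a={'dispenser':((358,345),(282,168),(322,200.6)),'gate_home':((370,323),(280,138),(331,117.9)),'paddle_guide':((356,334),(277,163),(320.9,178.5)),'ledge':(None,(293,136),(360.5,117)),'spout':((369,323),(281,144),(327.7,144.8))}
ex=[((-120,70,225),(268,112)),((-120,-70,225),(459,112)),((6,58,0),(278,197)),((6,-58,0),(361,197))]
def res(v):
    r=[]
    for i,p in enumerate((A,B,C)):
        w=(1,1,2)[i]*.5
        for k in DP:
            if a[k][i] is not None:r.append(w*(proj(p,model([DP[k]],*v))[0]-a[k][i]))
    for m,uv in ex:r.append(proj(C,model([m],*v))[0]-uv)
    return np.concatenate(r)
r=least_squares(res,[640,250,1.5],loss='soft_l1',x_scale=[10,10,.1]);print(r.x[:2],np.degrees(r.x[2]),res(r.x).reshape(-1,2).round(1).tolist())
H=np.array([503,-330,75.]);
start=cur()
for w in(([500,-180,290],tool(60,46)),([430,-350,230],tool(37,46))):
    plan(*w,start=start);start=w
E
```

```text
[640.4492142  251.48140863] 86.56722936739185 [[-0.2, -0.1], [0.5, 0.7], [1.0, 0.5], [-6.8, -2.4], [-0.7, -0.4], [-0.4, -0.4], [2.1, -2.3], [0.8, 1.0], [1.1, 1.4], [-2.5, -1.9], [-0.3, -0.6], [3.0, -0.9], [2.0, -0.0], [4.3, 1.9], [-0.5, 3.0], [-5.1, 8.0], [0.5, -2.1], [-1.5, -0.9]]
dp [-0.358, -0.261, -0.81] ang [-0.117, -0.074, 0.093] | mm 185.0 deg 30.0
dp [-0.849, 0.122, -0.447] ang [-0.092, -0.0, 0.089] | mm 193.0 deg 23.0
```

Call:
step_arm([
  {"dp": [-0.12,-0.1,-0.3],"angular": [-0.04,-0.02,0.03],"fingers": 0.4},
  {"dp": [-0.24,-0.2,-0.6],"angular": [-0.08,-0.05,0.06],"fingers": 0.4},
  {"dp": [-0.36,-0.26,-0.81],"angular": [-0.12,-0.07,0.09],"fingers": 0.4},
  {"dp": [-0.36,-0.26,-0.81],"angular": [-0.12,-0.07,0.09],"fingers": 0.4},
  {"dp": [-0.36,-0.26,-0.81],"angular": [-0.12,-0.07,0.09],"fingers": 0.4},
  {"dp": [-0.36,-0.26,-0.81],"angular": [-0.12,-0.07,0.09],"fingers": 0.4},
  {"dp": [-0.36,-0.26,-0.81],"angular": [-0.12,-0.07,0.09],"fingers": 0.4},
  {"dp": [-0.36,-0.26,-0.81],"angular": [-0.12,-0.07,0.09],"fingers": 0.4},
])

```text
time: 5.7
tool_pos: [500.5, -179.4, 289.3]
tcp_rot: [179.3, -46.8, 60.5]
ft_force: [0.4, 0.1, 0.5]
finger_gap: 50.9
grip_force: 0.0
```

Call:
step_arm([
  {"dp": [-0.28,0.04,-0.15],"angular": [-0.03,0,0.03],"fingers": 0.4},
  {"dp": [-0.56,0.08,-0.3],"angular": [-0.06,0,0.06],"fingers": 0.4},
  {"dp": [-0.85,0.12,-0.45],"angular": [-0.09,0,0.09],"fingers": 0.4},
  {"dp": [-0.85,0.12,-0.45],"angular": [-0.09,0,0.09],"fingers": 0.4},
  {"dp": [-0.85,0.12,-0.45],"angular": [-0.09,0,0.09],"fingers": 0.4},
  {"dp": [-0.85,0.12,-0.45],"angular": [-0.09,0,0.09],"fingers": 0.4},
  {"dp": [-0.85,0.12,-0.45],"angular": [-0.09,0,0.09],"fingers": 0.4},
  {"dp": [-0.85,0.12,-0.45],"angular": [-0.09,0,0.09],"fingers": 0.4},
])

```text
time: 6.7
tool_pos: [430.8, -349.3, 227.9]
tcp_rot: [-179.7, -46.9, 36.9]
ft_force: [-0.4, 0.2, 0.5]
finger_gap: 51.1
grip_force: 0.0
```

```bash
python3 - <<'E'
from h import *
import pickle
print(sense()['joint_pos'].round(0),cur()[0].round(0),sense()['tcp_rot'].round(1))
C=camera_params("wrist");im=snapshot("wrist")
for l in ("mug","mug_handle"):
    q=pinpoint("wrist",l);print(l,[(np.round(d['at'],1).tolist(),round(d['conf'],2)) for d in q])
m=masks_of("wrist","mug");print([(d['at'],d['conf'],d['pixels'].sum()) for d in m])
pickle.dump((C,m),open("w2.pkl","wb"))
cv2.imwrite("pics/w2.png",im)
E
```

```text
[-72.   6. 100.  44.  93. -24.] [ 431. -349.  228.] [-179.7  -46.9   36.9]
mug [([303.3, 209.8], 0.95)]
mug_handle [([313.5, 247.7], 0.78)]
[([307.3, 185.4], 0.59, np.int64(8756))]
```

View pics/w2.png

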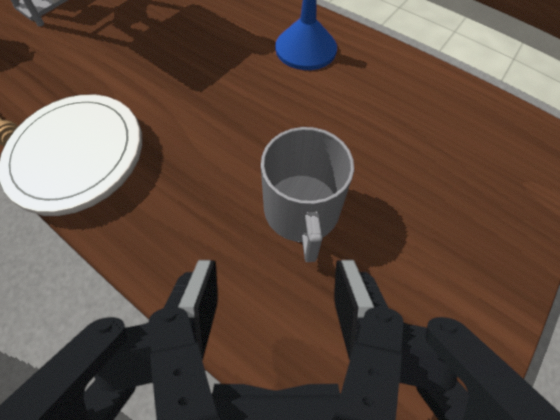

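The close view shows the large grey steel mug, upright and empty. Its rim spans columns 261–353 with its top at row 128. The handle bar runs from about (313,216) to (312,258). It is clearly the larger grey mug. Next I fit its pose.

```bash
python3 - <<'E'
from h import *
import pickle
A=camera_params("scene");B=camera_params("side");C,m=pickle.load(open("w2.pkl","rb"))
th=np.linspace(0,2*np.pi,180);rim=np.c_[42*np.cos(th),42*np.sin(th),85+0*th]
def res(v):
    x,y,w,z=v;r=[]
    for p,o,h,k in((A,(202,222),(202,199),.4),(B,(337,294),(329,310),.4),(C,(303.3,209.8),(313.5,247.7),.7)):
        q=proj(p,model([(0,0,0),(-66,0,45)],x,y,w,z));r+=list((k*(q-[o,h])).ravel())
    e=proj(C,model(rim,x,y,w,z));r+=[e[:,0].min()-261,e[:,0].max()-353,e[:,1].min()-128]
    t=proj(C,model([(-70,0,71),(-70,0,15)],x,y,w,z));r+=[.7*(t[0,0]-313),.7*(t[1,0]-312)]
    return np.array(r)
r=least_squares(res,[555,-290,.65,30],loss='soft_l1',x_scale=[10,10,.1,10]);print(r.x[:2],np.degrees(r.x[2]),r.x[3],res(r.x).round(1).tolist())
r=least_squares(lambda v:res([*v,30]),[555,-290,.65],loss='soft_l1',x_scale=[10,10,.1]);x,y,w=r.x;print('z30',x,y,np.degrees(w),r.cost,res([x,y,w,30]).round(1).tolist())
g=model([(-66,0,45)],x,y,w)[0];az=np.degrees(w);T=tool(az,46);z=T.as_matrix()[:,2];print('handle',g)
pre=g+15*z-70*z
plan(pre,T);plan(g+15*z,T,start=(pre,T))
E
```

```text
[ 558.44346941 -287.34808938] 41.63516687491065 27.38367332461053 [0.9, 1.6, -0.3, 0.2, 0.2, 0.8, 1.1, -0.4, -1.1, -1.2, -0.5, 0.7, -0.2, 0.8, 0.1, 2.1, -1.0]
z30 556.9706060148301 -288.356404697805 41.46697705231385 6.000274933500346 [0.9, 1.2, -0.3, -0.2, 0.1, 0.9, 1.0, -0.3, -1.1, -0.9, -0.5, 1.2, -0.4, 1.5, -0.3, 2.2, -1.0]
handle [ 507.51433078 -332.06083056   75.        ]
dp [-0.305, 0.179, 0.51] ang [0.017, -0.005, -0.018] | mm 124.0 deg 5.0
dp [0.0, 0.0, 0.35] ang [0.0, 0.0, 0.0] | mm 70.0 deg 0.0
```

Call:
step_arm([
  {"dp": [-0.1,0.06,0.17],"angular": [0.01,0,-0.01],"fingers": 0.4},
  {"dp": [-0.2,0.12,0.34],"angular": [0.017,-0.005,-0.018],"fingers": 0.4},
  {"dp": [-0.3,0.18,0.5],"angular": [0.017,-0.005,-0.018],"fingers": 0.4},
  {"dp": [-0.305,0.18,0.51],"angular": [0.017,-0.005,-0.018],"fingers": 0.4},
  {"dp": [-0.305,0.18,0.51],"angular": [0.017,-0.005,-0.018],"fingers": 0.4},
  {"dp": [-0.305,0.18,0.51],"angular": [0.017,-0.005,-0.018],"fingers": 0.4},
  {"dp": [-0.305,0.18,0.51],"angular": [0.017,-0.005,-0.018],"fingers": 0.4},
  {"dp": [-0.305,0.18,0.51],"angular": [0.017,-0.005,-0.018],"fingers": 0.4},
])

```text
time: 7.9
tool_pos: [477.8, -359.1, 114.0]
tcp_rot: [179.9, -45.9, 41.5]
ft_force: [0.1, -0.6, -0.6]
finger_gap: 51.2
grip_force: 0.0
```

```bash
python3 - <<'E'
from h import *
x,y,w=556.97,-288.36,np.radians(41.47)
g=model([(-66,0,45)],x,y,w)[0];T=tool(41.47,46);z=T.as_matrix()[:,2]
C=camera_params("wrist");im=snapshot("wrist")
th=np.linspace(0,2*np.pi,180);rim=np.c_[42*np.cos(th),42*np.sin(th),85+0*th]
for P in(rim,np.linspace((-66,0,15),(-66,0,71),60)):
    for u in proj(C,model(P,x,y,w)):cv2.circle(im,tuple(int(k) for k in u),1,(0,255,0),-1)
q=pinpoint("wrist","mug_handle");print([(d['at'],d['conf']) for d in q],proj(C,g))
cv2.imwrite("pics/w3.png",im);plan(g+15*z,T)
E
```

```text
[([275.4, 224.7], 0.76)] [[275.66708659 226.96718861]]
dp [0.001, -0.002, 0.353] ang [0.0, 0.0, 0.0] | mm 71.0 deg 0.0
```

View pics/w3.png

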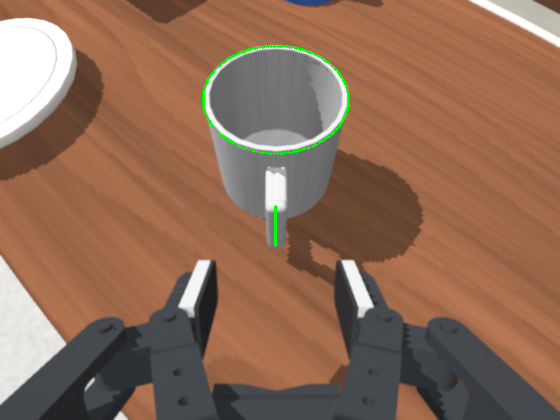

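The overlay matches: rim at (276,100), handle at (276,225), centred between the fingers. I advance and grip.

Call:
step_arm([
  {"dp": [0,0,0.12],"angular": [0,0,0],"fingers": 0.4},
  {"dp": [0,0,0.25],"angular": [0,0,0],"fingers": 0.4},
  {"dp": [0,0,0.35],"angular": [0,0,0],"fingers": 0.4},
  {"dp": [0,0,0.35],"angular": [0,0,0],"fingers": 0.4},
  {"dp": [0,0,0.35],"angular": [0,0,0],"fingers": 1},
  {"dp": [0,0,0.35],"angular": [0,0,0],"fingers": 1},
  {"dp": [0,0,0.35],"angular": [0,0,0],"fingers": 1},
  {"dp": [0,0,0.35],"angular": [0,0,0],"fingers": 1},
], newtons=90)

```text
time: 9.0
tool_pos: [515.6, -326.4, 65.5]
tcp_rot: [179.8, -46.0, 41.5]
ft_force: [-2.7, -1.8, 5.3]
finger_gap: 9.5
grip_force: 88.5
```

Call:
step_arm([
  {"dp": [0,0,0],"angular": [0,0,0],"fingers": 1},
  {"dp": [0,0,0],"angular": [0,0,0],"fingers": 1},
  {"dp": [0,0,0],"angular": [0,0,0],"fingers": 1},
  {"dp": [0,0,0],"angular": [0,0,0],"fingers": 1},
  {"dp": [0,0,0],"angular": [0,0,0],"fingers": 1},
  {"dp": [0.07,0,-0.07],"angular": [0,0,0],"fingers": 1},
  {"dp": [0.14,0,-0.14],"angular": [0,0,0],"fingers": 1},
  {"dp": [0.14,0,-0.14],"angular": [0,0,0],"fingers": 1},
], newtons=90)

```text
time: 10.0
tool_pos: [515.9, -327.2, 106.9]
tcp_rot: [179.6, -45.9, 41.8]
ft_force: [0.4, -0.2, -2.4]
finger_gap: 9.7
grip_force: 87.9
```

```bash
python3 - <<'E'
from h import *
import pickle
# mug pose in tool at grasp (fit before lift)
x,y,w=556.97,-288.36,np.radians(41.47)
g=model([(-66,0,45)],x,y,w)[0];T0=tool(41.47,46);P0=g+15*T0.as_matrix()[:,2]
p,r=cur()
# mug predicted now if rigid
Rm=r*T0.inv()*Ro.from_euler('z',w);om=p+(r*T0.inv()).apply(np.array([x,y,30])-P0)
C=camera_params("wrist");im=snapshot("wrist")
th=np.linspace(0,2*np.pi,180);rim=np.c_[42*np.cos(th),42*np.sin(th),85+0*th]
for P in(rim,np.linspace((-66,0,15),(-66,0,71),60)):
    for u in proj(C,om+Rm.apply(P)):cv2.circle(im,tuple(int(k) for k in u),1,(0,255,0),-1)
cv2.imwrite("pics/w4.png",im);print(om,Rm.as_euler('xyz',degrees=True),sense()['finger_gap'],sense()['ft_force'],sense()['grip_force'],sense()['joint_pos'].round())
E
```

```text
[ 557.36241648 -290.81276881   72.28561378] [-0.29131463  0.08186313 41.46100663] 9.051802841941747 [ 0.43766054  0.145917   -2.31112117] 87.90073156356812 [-62.  20.  97.  45.  81. -29.]
```

View pics/w4.png

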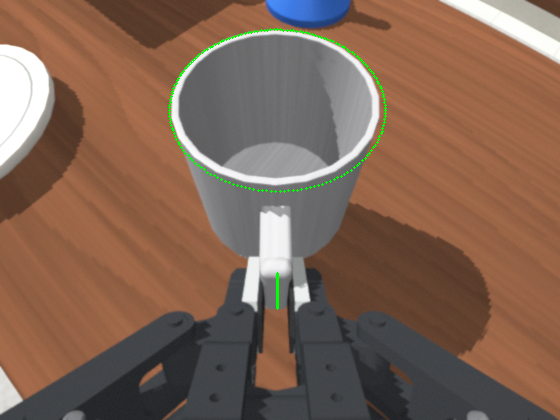

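```bash
cat >> h.py <<'E'
from scipy.optimize import minimize
G0=(np.array([556.97,-288.36,30.]),np.radians(41.47))
def mugnom():  # nominal mug pose now if rigid since grasp
    x,y,_=G0[0];w=G0[1];g=model([(-66,0,45)],x,y,w)[0];T0=tool(41.47,46);P0=g+15*T0.as_matrix()[:,2]
    p,r=cur();D=r*T0.inv();return p+D.apply(G0[0]-P0),D*Ro.from_euler('z',w)
def mugof(v,nom):  # v: dx,dy,dz mm of handle point in mug axes, rx,ry,rz deg about the handle point
    om,Rm=nom;h=np.array([-66,0,45.]);Q=Rm*Ro.from_rotvec(v[3:],degrees=True)
    return om+Rm.apply(h+v[:3])-Q.apply(h),Q
TH=np.linspace(0,2*np.pi,240)
def ringfit(C,im,nom,v0=np.zeros(5)):
    g=cv2.GaussianBlur(cv2.cvtColor(im,cv2.COLOR_BGR2GRAY),(3,3),0).astype(np.float32)
    def samp(v,rad):
        o,Q=mugof(np.r_[v,0],nom);u=proj(C,o+Q.apply(np.c_[rad*np.cos(TH),rad*np.sin(TH),85+0*TH])).astype(np.float32)
        return cv2.remap(g,u[None,:,0],u[None,:,1],cv2.INTER_LINEAR,borderMode=cv2.BORDER_REPLICATE)[0]
    f=lambda v:-(2*samp(v,40.5)-samp(v,45)-samp(v,36)).mean()+.05*(v[0]**2+v[1]**2+v[2]**2)+.05*(v[3]**2)
    best=min((minimize(f,v0+[0,0,b,0,a],method='Nelder-Mead',options=dict(maxiter=2000,initial_simplex=v0+np.r_[[[0,0,b,0,a]],np.diag([2,2,2,2,3.])+[0,0,b,0,a]])) for a in(-4,0,4,8) for b in(-3,0)),key=lambda r:r.fun)
    return best.x,best.fun
E
python3 - <<'E'
from h import *
n=mugnom();C=camera_params("wrist");im=snapshot("wrist");v,f=ringfit(C,im,n);print(v.round(2),f)
o,Q=mugof(np.r_[v,0],n);print('mug',o,'upright dir',Q.as_matrix()[:,2],Q.as_euler('xyz',degrees=True))
for P in(np.c_[42*np.cos(TH),42*np.sin(TH),85+0*TH],np.c_[36*np.cos(TH),36*np.sin(TH),4+0*TH],np.linspace((-70,0,15),(-70,0,71),60)):
    for u in proj(C,o+Q.apply(P)):cv2.circle(im,tuple(int(k) for k in u),0,(0,255,0),-1)
cv2.imwrite("pics/w5.png",im)
A=camera_params("scene");B=camera_params("side");snapshot("scene");snapshot("side")
for c,p in(("scene",A),("side",B)):
    for l,P in(("mug",(0,0,0)),("mug_handle",(-66,0,45))):
        print(c,l,[np.round(d['at'],1).tolist() for d in pinpoint(c,l)],'fit',proj(p,o+Q.apply([P])).round(1),'nom',proj(p,n[0]+n[1].apply([P])).round(1))
E
```

```text
[ 3.69  1.13 -2.03 -0.47  0.52] -240.3946115671769
mug [ 558.78530322 -287.35434118   68.2405042 ] upright dir [3.68241641e-04 1.55496454e-02 9.99879029e-01] [-0.65365274  0.60581995 41.46666418]
scene mug [[203.6, 216.5], [270.0, 166.2], [403.5, 307.4]] fit [[202.1 217.5]] nom [[201.7 216.1]]
scene mug_handle [[200.3, 190.9], [219.7, 154.4], [277.2, 170.0]] fit [[199.2 190.3]] nom [[198.7 188.9]]
side mug [[340.4, 285.1], [215.8, 349.3], [248.3, 406.3], [331.8, 301.0]] fit [[339.2 288.9]] nom [[339.2 289.5]]
side mug_handle [[333.0, 301.0], [270.1, 387.8]] fit [[333.2 301.4]] nom [[333.2 302.5]]
```

View pics/w5.png

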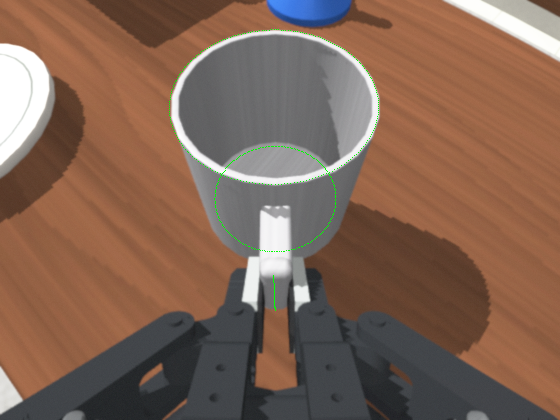

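```bash
cat >> h.py <<'E'
V=np.array([2,.5,-1,0,0.,0])
DO=np.array([640.4,251.5]);DY=np.radians(86.57)
def disp(x,y,z): return model([(x,y,z)],*DO,DY)[0]
def toolfor(o,yaw,v=V):
    mo,mR=mugof(v,mugnom());p,r=cur();R=Ro.from_euler('z',yaw,degrees=True)*mR.inv()*r
    return np.array(o)+(R*r.inv()).apply(p-mo),R
E
python3 - <<'E'
from h import *
start=cur();ws=[toolfor([585,-145,78],57),toolfor([618,0,70],75),toolfor(disp(-120,0,18),86.57)]
for w in ws: plan(*w,start=start);print(w[0].round(1),w[1].as_euler('xyz',degrees=True).round(1));start=w
E
```

```text
dp [0.443, -0.364, 0.386] ang [0.062, 0.0, -0.06] | mm 138.0 deg 16.0
[ 554.3 -193.3  113.6] [180. -46.  57.]
dp [0.466, -0.168, 0.54] ang [0.072, 0.0, -0.069] | mm 147.0 deg 18.0
[603.7 -55.4 105.6] [180. -46.  75.]
dp [0.381, -0.04, 0.553] ang [0.046, 0.0, -0.045] | mm 134.0 deg 12.0
[630.3  74.6  83.6] [180.  -46.   86.6]
```

Call:
step_arm([
  {"dp": [0.05,-0.04,0.04],"angular": [0.006,0,-0.006],"fingers": 1},
  {"dp": [0.12,-0.1,0.1],"angular": [0.016,0,-0.016],"fingers": 1},
  {"dp": [0.2,-0.17,0.18],"angular": [0.028,0,-0.028],"fingers": 1},
  {"dp": [0.28,-0.24,0.25],"angular": [0.04,0,-0.04],"fingers": 1},
  {"dp": [0.36,-0.3,0.31],"angular": [0.05,0,-0.05],"fingers": 1},
  {"dp": [0.42,-0.35,0.36],"angular": [0.058,0,-0.056],"fingers": 1},
  {"dp": [0.443,-0.364,0.386],"angular": [0.062,0,-0.06],"fingers": 1},
  {"dp": [0.443,-0.364,0.386],"angular": [0.062,0,-0.06],"fingers": 1},
], newtons=90)

```text
time: 11.4
tool_pos: [554.8, -193.1, 114.0]
tcp_rot: [180.0, -46.0, 57.1]
ft_force: [-0.8, -0.7, -2.8]
finger_gap: 9.8
grip_force: 88.0
```

Call:
step_arm([
  {"dp": [0.05,-0.02,0.06],"angular": [0.008,0,-0.008],"fingers": 1},
  {"dp": [0.12,-0.05,0.14],"angular": [0.02,0,-0.02],"fingers": 1},
  {"dp": [0.2,-0.08,0.24],"angular": [0.032,0,-0.03],"fingers": 1},
  {"dp": [0.29,-0.11,0.34],"angular": [0.045,0,-0.043],"fingers": 1},
  {"dp": [0.37,-0.14,0.43],"angular": [0.058,0,-0.055],"fingers": 1},
  {"dp": [0.44,-0.16,0.51],"angular": [0.068,0,-0.065],"fingers": 1},
  {"dp": [0.466,-0.168,0.54],"angular": [0.072,0,-0.069],"fingers": 1},
  {"dp": [0.466,-0.168,0.54],"angular": [0.072,0,-0.069],"fingers": 1},
], newtons=90)

```text
time: 12.4
tool_pos: [603.9, -55.6, 105.8]
tcp_rot: [-179.9, -46.0, 74.9]
ft_force: [-0.7, -0.2, -2.3]
finger_gap: 9.5
grip_force: 88.0
```

Call:
step_arm([
  {"dp": [0.04,0,0.06],"angular": [0.005,0,-0.005],"fingers": 1},
  {"dp": [0.1,-0.01,0.14],"angular": [0.012,0,-0.012],"fingers": 1},
  {"dp": [0.17,-0.02,0.24],"angular": [0.02,0,-0.02],"fingers": 1},
  {"dp": [0.24,-0.025,0.35],"angular": [0.03,0,-0.03],"fingers": 1},
  {"dp": [0.31,-0.03,0.45],"angular": [0.038,0,-0.038],"fingers": 1},
  {"dp": [0.36,-0.04,0.52],"angular": [0.044,0,-0.043],"fingers": 1},
  {"dp": [0.381,-0.04,0.553],"angular": [0.046,0,-0.045],"fingers": 1},
  {"dp": [0.381,-0.04,0.553],"angular": [0.046,0,-0.045],"fingers": 1},
], newtons=90)

```text
time: 13.4
tool_pos: [630.5, 74.5, 83.8]
tcp_rot: [180.0, -46.0, 86.6]
ft_force: [0.2, 0.5, -2.5]
finger_gap: 9.8
grip_force: 88.0
```

```bash
python3 - <<'E'
from h import *
n=mugnom();o,Q=mugof(V,n);print('mug',o.round(1),Q.as_euler('xyz',degrees=True).round(1),sense()['joint_pos'].round())
C=camera_params("wrist");im=snapshot("wrist");print('ring',ringfit(C,im,n))
B=camera_params("side");
A=camera_params("scene");snapshot("scene");snapshot("side")
for c,p in(("wrist",C),("scene",A),("side",B)):
    for l in DP:
        print(c,l,[(np.round(d['at'],1).tolist(),round(d['conf'],2)) for d in pinpoint(c,l)[:1]],proj(p,disp(*DP[l])).round(1))
def dr(P,c=(0,255,0)):
    for u in proj(C,P):cv2.circle(im,tuple(int(k) for k in u),0,c,-1)
L=lambda a,b:np.array([disp(*q) for q in np.linspace(a,b,80)])
dr(o+Q.apply(np.c_[42*np.cos(TH),42*np.sin(TH),85+0*TH]))
for s in(-1,1):
    dr(L((-58,19*s,118),(-58,19*s,178)));dr(L((6,58*s,0),(6,58*s,225)),(0,0,255))
dr(L((-58,-19,118),(-58,19,118)));dr(L((-120,-70,225),(-120,70,225)),(255,0,0))
cv2.imwrite("pics/w6.png",im)
E
```

```text
mug [633.5 131.6  48.2] [-0.   0.  86.6] [-22.  28.  89.  43.  83. -31.]
ring (array([ 3.6371877 ,  1.08557802, -1.41451542,  0.03602621,  0.40767657]), np.float64(-126.29985778192048))
wrist dispenser [([279.8, 197.3], 0.65)] [[275.5  79. ]]
wrist gate_home [] [[ 275.6 -117.4]]
wrist paddle_guide [([272.1, 37.3], 0.77)] [[275.5  32. ]]
wrist ledge [] [[275.5 -73.7]]
wrist spout [] [[275.5 -58.6]]
scene dispenser [([357.4, 343.5], 0.86)] [[357.5 344.7]]
scene gate_home [([367.3, 321.5], 0.76)] [[371.1 324.3]]
scene paddle_guide [([193.0, 312.3], 0.5)] [[358.  334.9]]
scene ledge [([321.7, 272.7], 0.59)] [[323.8 271.5]]
scene spout [] [[355.5 318.2]]
side dispenser [] [[280.5 167.2]]
side gate_home [([242.7, 222.2], 0.31)] [[279.2 137.2]]
side paddle_guide [([373.0, 231.7], 0.6)] [[281.2 158.3]]
side ledge [([297.1, 139.7], 0.82)] [[294.6 138. ]]
side spout [] [[283.1 146.8]]
```

View pics/w6.png

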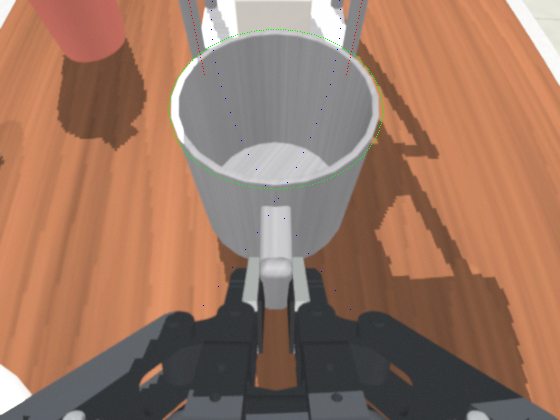

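The rim centre (276) lines up with the paddle centre (about 275) and lies midway between the posts (190 and 357), so lateral alignment is good. I advance under the spout.

Call:
step_arm([
  {"dp": [0.02,0,0.02],"angular": [0,0,0],"fingers": 1},
  {"dp": [0.06,0,0.06],"angular": [0,0,0],"fingers": 1},
  {"dp": [0.1,0,0.104],"angular": [0,0,0],"fingers": 1},
  {"dp": [0.14,0,0.145],"angular": [0,0,0],"fingers": 1},
  {"dp": [0.18,0,0.186],"angular": [0,0,0],"fingers": 1},
  {"dp": [0.21,0,0.217],"angular": [0,0,0],"fingers": 1},
  {"dp": [0.21,0,0.217],"angular": [0,0,0],"fingers": 1},
  {"dp": [0.21,0,0.217],"angular": [0,0,0],"fingers": 1},
], newtons=90)

```text
time: 15.3
tool_pos: [634.3, 134.2, 84.0]
tcp_rot: [180.0, -46.0, 86.5]
ft_force: [-0.1, 0.5, -3.3]
finger_gap: 9.3
grip_force: 88.0
```

Call:
step_arm([
  {"dp": [0.01,0,0.01],"angular": [0,0,0],"fingers": 1},
  {"dp": [0.02,0,0.021],"angular": [0,0,0],"fingers": 1},
  {"dp": [0.028,0,0.029],"angular": [0,0,0],"fingers": 1},
  {"dp": [0.028,0,0.029],"angular": [0,0,0],"fingers": 1},
  {"dp": [0.028,0,0.029],"angular": [0,0,0],"fingers": 1},
  {"dp": [0.028,0,0.029],"angular": [0,0,0],"fingers": 1},
  {"dp": [0.028,0,0.029],"angular": [0,0,0],"fingers": 1},
  {"dp": [0.028,0,0.029],"angular": [0,0,0],"fingers": 1},
], newtons=90)

```text
time: 16.3
tool_pos: [634.8, 142.4, 84.0]
tcp_rot: [180.0, -46.0, 86.5]
ft_force: [-0.4, 1.1, -2.6]
finger_gap: 9.7
grip_force: 88.0
```

Call:
step_arm([
  {"dp": [0.007,0,0.007],"angular": [0,0,0],"fingers": 1},
  {"dp": [0.014,0,0.0144],"angular": [0,0,0],"fingers": 1},
  {"dp": [0.014,0,0.0144],"angular": [0,0,0],"fingers": 1},
  {"dp": [0.014,0,0.0144],"angular": [0,0,0],"fingers": 1},
  {"dp": [0.014,0,0.0144],"angular": [0,0,0],"fingers": 1},
  {"dp": [0.014,0,0.0144],"angular": [0,0,0],"fingers": 1},
  {"dp": [0.014,0,0.0144],"angular": [0,0,0],"fingers": 1},
  {"dp": [0.014,0,0.0144],"angular": [0,0,0],"fingers": 1},
], newtons=90)

```text
time: 17.3
tool_pos: [635.0, 146.4, 84.0]
tcp_rot: [180.0, -46.0, 86.5]
ft_force: [0.7, -3.4, -2.2]
finger_gap: 9.7
grip_force: 88.4
```

Call:
step_arm([
  {"dp": [0.007,0,0.007],"angular": [0,0,0],"fingers": 1},
  {"dp": [0.014,0,0.0144],"angular": [0,0,0],"fingers": 1},
  {"dp": [0.014,0,0.0144],"angular": [0,0,0],"fingers": 1},
  {"dp": [0.014,0,0.0144],"angular": [0,0,0],"fingers": 1},
  {"dp": [0.014,0,0.0144],"angular": [0,0,0],"fingers": 1},
  {"dp": [0.014,0,0.0144],"angular": [0,0,0],"fingers": 1},
  {"dp": [0.014,0,0.0144],"angular": [0,0,0],"fingers": 1},
  {"dp": [0.014,0,0.0144],"angular": [0,0,0],"fingers": 1},
], newtons=90)

```text
time: 18.3
tool_pos: [635.3, 150.4, 84.0]
tcp_rot: [180.0, -46.0, 86.5]
ft_force: [0.3, -5.6, -2.4]
finger_gap: 9.9
grip_force: 88.5
```

Call:
step_arm([
  {"dp": [0.014,0,0.0144],"angular": [0,0,0],"fingers": 1},
  {"dp": [0.026,0,0.027],"angular": [0,0,0],"fingers": 1},
  {"dp": [0.026,0,0.027],"angular": [0,0,0],"fingers": 1},
  {"dp": [0.026,0,0.027],"angular": [0,0,0],"fingers": 1},
  {"dp": [0.026,0,0.027],"angular": [0,0,0],"fingers": 1},
  {"dp": [0.026,0,0.027],"angular": [0,0,0],"fingers": 1},
  {"dp": [0.026,0,0.027],"angular": [0,0,0],"fingers": 1},
  {"dp": [0.026,0,0.027],"angular": [0,0,0],"fingers": 1},
], newtons=90)

```text
time: 19.3
tool_pos: [635.8, 157.4, 83.9]
tcp_rot: [180.0, -45.9, 86.5]
ft_force: [-0.9, -8.1, -2.0]
finger_gap: 10.0
grip_force: 89.1
```

```bash
python3 - <<'E'
from h import *
im=snapshot("wrist");cv2.imwrite("pics/w7.png",im)
for l in("nut0",):print([(np.round(d['at']).tolist(),round(d['conf'],2)) for d in pinpoint("wrist",l)])
m=masks_of("wrist","nut0");print([(np.round(d['at']).tolist(),round(d['conf'],2),int(d['pixels'].sum())) for d in m])
print([sense()['ft_force'].round(1).tolist() for _ in range(2)])
E
```

```text
[([286.0, 154.0], 0.79), ([240.0, 161.0], 0.68)]
[([287.0, 156.0], 0.81, 1340)]
[[0.1, -8.0, -2.9], [0.1, -8.0, -2.9]]
```

View pics/w7.png

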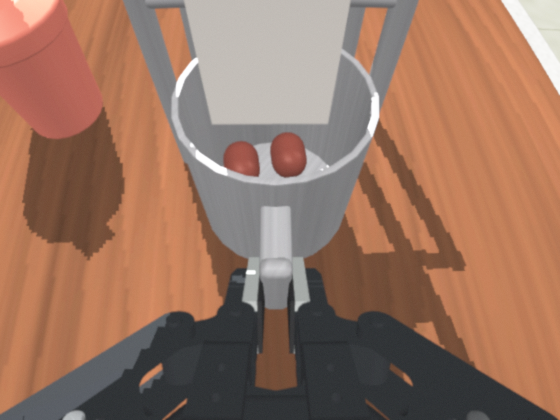

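Two nuts are in the mug at (240,158) and (288,155). The others may still be sliding or hidden behind the shroud, so I press a little more and hold.

Call:
step_arm([
  {"dp": [0.005,0,0.005],"angular": [0,0,0],"fingers": 1},
  {"dp": [0.005,0,0.005],"angular": [0,0,0],"fingers": 1},
  {"dp": [0.005,0,0.005],"angular": [0,0,0],"fingers": 1},
  {"dp": [0.005,0,0.005],"angular": [0,0,0],"fingers": 1},
  {"dp": [0.005,0,0.005],"angular": [0,0,0],"fingers": 1},
  {"dp": [0.005,0,0.005],"angular": [0,0,0],"fingers": 1},
  {"dp": [0.005,0,0.005],"angular": [0,0,0],"fingers": 1},
  {"dp": [0.005,0,0.005],"angular": [0,0,0],"fingers": 1},
], newtons=90)

```text
time: 20.45
tool_pos: [635.9, 158.7, 83.9]
tcp_rot: [180.0, -45.9, 86.5]
ft_force: [-0.6, -9.2, -2.1]
finger_gap: 9.8
grip_force: 89.1
```

```bash
python3 - <<'E'
from h import *
im=snapshot("wrist");sc=snapshot("scene");sd=snapshot("side")
out=np.hstack([cv2.resize(im[100:230,160:400],None,fx=1.6,fy=1.6),cv2.resize(sd[100:204,220:340],(240,208)),cv2.resize(sc[280:410,320:450],(176,208))]);cv2.imwrite("pics/w8.png",out);print(out.shape)
for c in("wrist","scene","side"):print(c,[(np.round(d['at']).tolist(),round(d['conf'],2),int(d['pixels'].sum())) for d in masks_of(c,"nut0")])
E
```

```text
(208, 800, 3)
wrist [([286.0, 157.0], 0.71, 1293), ([242.0, 158.0], 0.62, 1020)]
scene [([340.0, 325.0], 0.45, 78), ([355.0, 332.0], 0.45, 34)]
side []
```

View pics/w8.png

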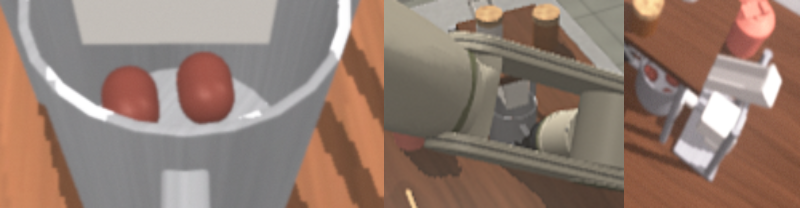

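Call:
step_arm([
  {"dp": [0,0,0],"angular": [0,0,0],"fingers": 1},
  {"dp": [0,0,0],"angular": [0,0,0],"fingers": 1},
  {"dp": [0,0,0],"angular": [0,0,0],"fingers": 1},
  {"dp": [0,0,0],"angular": [0,0,0],"fingers": 1},
  {"dp": [0,0,0],"angular": [0,0,0],"fingers": 1},
  {"dp": [0,0,0],"angular": [0,0,0],"fingers": 1},
  {"dp": [0,0,0],"angular": [0,0,0],"fingers": 1},
  {"dp": [0,0,0],"angular": [0,0,0],"fingers": 1},
], newtons=90)

```text
time: 21.75
tool_pos: [635.9, 158.8, 83.9]
tcp_rot: [180.0, -45.9, 86.5]
ft_force: [-1.3, -9.2, -1.4]
finger_gap: 9.5
grip_force: 89.1
```

Call:
step_arm([
  {"dp": [-0.03,0,-0.031],"angular": [0,0,0],"fingers": 1},
  {"dp": [-0.06,0,-0.062],"angular": [0,0,0],"fingers": 1},
  {"dp": [-0.1,0,-0.104],"angular": [0,0,0],"fingers": 1},
  {"dp": [-0.14,0,-0.145],"angular": [0,0,0],"fingers": 1},
  {"dp": [-0.18,0,-0.186],"angular": [0,0,0],"fingers": 1},
  {"dp": [-0.22,0,-0.228],"angular": [0,0,0],"fingers": 1},
  {"dp": [-0.24,0,-0.248],"angular": [0,0,0],"fingers": 1},
  {"dp": [-0.24,0,-0.248],"angular": [0,0,0],"fingers": 1},
], newtons=90)

```text
time: 22.75
tool_pos: [631.8, 90.0, 84.0]
tcp_rot: [180.0, -46.0, 86.5]
ft_force: [0.7, -0.0, -2.9]
finger_gap: 9.1
grip_force: 88.1
```

```bash
python3 - <<'E'
from h import *
im=snapshot("wrist");n=mugnom();C=camera_params("wrist");cv2.imwrite("pics/w9.png",im)
print([(np.round(d['at']).tolist(),round(d['conf'],2),int(d['pixels'].sum())) for d in masks_of("wrist","nut0")])
h=cv2.cvtColor(im,cv2.COLOR_BGR2HSV);print(ringfit(C,im,n))
E
```

```text
[([285.0, 157.0], 0.83, 1327), ([240.0, 158.0], 0.72, 1030), ([272.0, 22.0], 0.31, 7186)]
(array([ 3.83424702,  1.21719006, -1.68019452,  0.19578847,  0.42904418]), np.float64(-142.4140067654647))
```

View pics/w9.png

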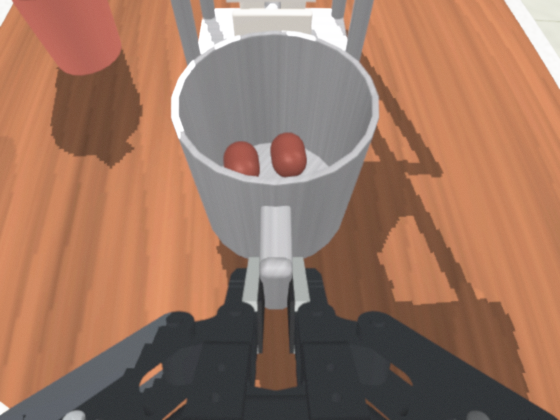

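Two nuts show on the far half of the floor at (240,158) and (287,155). The near wall hides the other half, and I have no picture views left. I'll check numerically for the other two, in the chute and in the mug.

```bash
python3 - <<'E'
from h import *
n=mugnom();o,Q=mugof(V,n)
A=camera_params("scene");B=camera_params("side");C=camera_params("wrist")
now=dict(scene=snapshot("scene"),side=snapshot("side"),wrist=snapshot("wrist"))
w=now['wrist']
for q in((240,158),(287,155)):print('nutHSV',cv2.cvtColor(w,cv2.COLOR_BGR2HSV)[q[1],q[0]])
def red(im,name):
    h=cv2.cvtColor(im,cv2.COLOR_BGR2HSV);m=((h[...,0]<6)|(h[...,0]>174))&(h[...,1]>110)&(h[...,2]>35)
    k,l,s,c=cv2.connectedComponentsWithStats(m.astype(np.uint8))
    print(name,[(c[i].round().tolist(),int(s[i,4]),s[i,2:4].tolist()) for i in range(1,k) if s[i,4]>5])
red(cv2.imread("pics/a.png"),'scene0');red(now['scene'],'scene1')
red(cv2.imread("pics/b.png"),'side0');red(now['side'],'side1');red(cv2.imread("pics/w1.png"),'wrist at dispenser');red(w,'wrist1')
for c in now:print(c,[(np.round(d['at']).tolist(),round(d['conf'],2),int(d['pixels'].sum())) for d in masks_of(c,"nut0")])
for nm,p in(("scene",A),("side",B)):
    print(nm,'rim c',proj(p,o+[0,0,85]).round(),'floor c',proj(p,o+[0,0,12]).round(),'chute nuts',proj(p,np.array([disp(8+28*i*.79+15,0,140+28*i*.62+10) for i in range(4)])).round().tolist())
E
```

```text
nutHSV [  4 135 168]
nutHSV [  4 128 182]
scene0 [([410.0, 299.0], 592, [36, 41]), ([431.0, 291.0], 9, [2, 9]), ([416.0, 291.0], 7, [3, 3]), ([400.0, 326.0], 136, [33, 13])]
scene1 [([410.0, 298.0], 609, [37, 41]), ([416.0, 291.0], 8, [3, 3]), ([315.0, 310.0], 45, [9, 8]), ([330.0, 314.0], 21, [7, 5])]
side0 [([232.0, 159.0], 451, [20, 32])]
side1 []
wrist at dispenser [([205.0, 150.0], 2415, [53, 80])]
wrist1 [([74.0, 32.0], 5629, [108, 76]), ([288.0, 155.0], 1190, [34, 43]), ([242.0, 158.0], 885, [35, 33])]
scene [([327.0, 313.0], 0.59, 35), ([315.0, 310.0], 0.57, 83)]
side []
wrist [([288.0, 156.0], 0.71, 1359), ([240.0, 158.0], 0.56, 961)]
scene rim c [[325. 302.]] floor c [[322. 316.]] chute nuts [[379.0, 325.0], [391.0, 328.0], [403.0, 331.0], [416.0, 334.0]]
side rim c [[292. 164.]] floor c [[292. 180.]] chute nuts [[277.0, 131.0], [275.0, 123.0], [272.0, 115.0], [270.0, 107.0]]
```

```bash
python3 - <<'E'
from h import *
o,Q=mugof(V,mugnom());A=camera_params("scene");C=camera_params("wrist");z=o[2]+14.5
for nm,p,uv in(("scene",A,(315,310)),("scene",A,(329,313.5)),("wrist",C,(288,156)),("wrist",C,(241,159))):
    for zz in(z,z+6):print(nm,uv,(onz(p,uv,zz)-o).round(0))
a=snapshot("scene");d=cv2.imread("pics/a.png")
print('chute patch BGR before/after',d[318:334,385:416].reshape(-1,3).mean(0).round(),a[318:334,385:416].reshape(-1,3).mean(0).round())
# turntable
B=camera_params("side")
for l,a_,b_ in(("origin",(296,237),(265,241)),("platter",(300,231),(265,237))):
    pass
import bench
from h import *
ms=masks_of("scene","turntable");print([(d['at'],d['conf'],int(d['pixels'].sum())) for d in ms])
def res(v,masks):
    pass
cn=[]
for cam,p,pic in(("scene",A,"pics/a.png"),("side",B,"pics/b.png")):
    im=cv2.imread(pic);h=cv2.cvtColor(im,cv2.COLOR_BGR2HSV);m=((h[...,1]<40)&(h[...,2]>150)).astype(np.uint8)
    seed=proj(p,[450,-30,58])[0].astype(int);k,l,s,c=cv2.connectedComponentsWithStats(m);i=l[seed[1],seed[0]]
    print(cam,i,s[i].tolist(),c[i]);cn.append((p,s[i]))
def f(v):
    t=np.linspace(0,2*np.pi,360);r=[]
    for p,s in cn:
        q=proj(p,np.c_[v[0]+85*np.cos(t),v[1]+85*np.sin(t),58+0*t]);r+=[q[:,0].min()-s[0],q[:,0].max()-s[0]-s[2]+1,q[:,1].min()-s[1]]
    return np.array(r)
r=least_squares(f,[450,-30]);print(r.x,f(r.x).round(1))
E
```

```text
scene (315, 310) [ -3. -21.  14.]
scene (315, 310) [ -0. -20.  20.]
scene (329, 313.5) [-13.  12.  14.]
scene (329, 313.5) [-10.  13.  20.]
wrist (288, 156) [ 9. 21. 14.]
wrist (288, 156) [ 8. 17. 20.]
wrist (241, 159) [-19.  20.  14.]
wrist (241, 159) [-19.  16.  20.]
chute patch BGR before/after [116. 121. 152.] [166. 169. 181.]
[([300.3, 230.8], 0.72, 2108)]
scene 117 [267, 203, 60, 57, 2481] [296.62031439 233.15356711]
side 144 [236, 216, 56, 46, 1928] [264.07676349 238.58869295]
[440.90178377 -39.79998404] [-0.4 -0.1  3.3 -1.5 -0.2  2.4]
```

```bash
cat >> h.py <<'E'
TT=None
E
python3 - <<'E'
from h import *
import pickle
A=camera_params("scene");B=camera_params("side");C,_=pickle.load(open("w2.pkl","rb"))
im=cv2.imread("pics/w2.png");h=cv2.cvtColor(im,cv2.COLOR_BGR2HSV);m=((h[...,1]<50)&(h[...,2]>140)).astype(np.uint8)
k,l,s,c=cv2.connectedComponentsWithStats(m);i=l[150,70];S=s[i];print('wrist blob',S.tolist())
t=np.linspace(0,2*np.pi,360)
def body(v): return np.vstack([np.c_[v[0]+85*np.cos(t),v[1]+85*np.sin(t),z+0*t] for z in(58,50)])
def f(v):
    r=[]
    for p,s,k in((A,(267,203,60,57),1),(B,(236,216,56,46),1)):
        q=proj(p,body(v));r+=[q[:,0].min()-s[0],q[:,0].max()-s[0]-s[2]+1,q[:,1].min()-s[1],q[:,1].max()-s[1]-s[3]+1]
    q=proj(C,body(v));r+=[.5*(q[:,0].max()-S[0]-S[2]+1),.5*(q[:,1].min()-S[1]),.5*(q[:,1].max()-S[1]-S[3]+1)]
    for p,uv in((A,(300,231)),(B,(265,237))):r+=list(.5*(proj(p,[*v,58])[0]-uv))
    return np.array(r)
r=least_squares(f,[450,-30],loss='soft_l1');print(r.x,f(r.x).round(1))
start=cur();w=toolfor([618,10,88],79);plan(*w)
E
```

```text
wrist blob [0, 94, 147, 273, 23032]
[447.02535988 -34.93463096] [ -0.1   0.4   5.3  -1.   -0.2   0.9   0.7   2.6  -1.6  -0.  -74.9  -1.7
   0.1  -0.6   0.7]
dp [-0.338, -0.079, -0.634] ang [-0.03, 0.0, 0.029] | mm 145.0 deg 8.0
```

Call:
step_arm([
  {"dp": [-0.03,-0.01,-0.06],"angular": [0,0,0],"fingers": 1},
  {"dp": [-0.08,-0.02,-0.15],"angular": [-0.006,0,0.006],"fingers": 1},
  {"dp": [-0.15,-0.03,-0.27],"angular": [-0.012,0,0.012],"fingers": 1},
  {"dp": [-0.21,-0.05,-0.39],"angular": [-0.018,0,0.018],"fingers": 1},
  {"dp": [-0.27,-0.06,-0.5],"angular": [-0.024,0,0.024],"fingers": 1},
  {"dp": [-0.32,-0.075,-0.59],"angular": [-0.03,0,0.029],"fingers": 1},
  {"dp": [-0.338,-0.079,-0.634],"angular": [-0.03,0,0.029],"fingers": 1},
  {"dp": [-0.338,-0.079,-0.634],"angular": [-0.03,0,0.029],"fingers": 1},
], newtons=90)

```text
time: 24.25
tool_pos: [607.7, -47.3, 123.9]
tcp_rot: [179.9, -46.0, 79.0]
ft_force: [0.3, 0.9, -3.1]
finger_gap: 10.0
grip_force: 88.2
```

Call:
step_arm([
  {"dp": [0,0,0],"angular": [0,-0.02,0],"fingers": 1},
  {"dp": [0,0,0],"angular": [0,-0.04,0],"fingers": 1},
  {"dp": [0,0,0],"angular": [0,-0.06,0],"fingers": 1},
  {"dp": [0,0,0],"angular": [0,-0.08,0],"fingers": 1},
  {"dp": [0,0,0],"angular": [0,-0.08,0],"fingers": 1},
  {"dp": [0,0,0],"angular": [0,-0.08,0],"fingers": 1},
  {"dp": [0,0,0],"angular": [0,-0.08,0],"fingers": 1},
  {"dp": [0,0,0],"angular": [0,-0.08,0],"fingers": 1},
], newtons=90)

```text
time: 25.25
tool_pos: [607.2, -46.8, 123.0]
tcp_rot: [-180.0, -31.6, 79.0]
ft_force: [-0.0, -0.5, -1.9]
finger_gap: 9.7
grip_force: 88.2
```

```bash
cat > see.py <<'E'
from h import *
o,Q=mugof(V,mugnom());print('mug',o.round(),Q.as_matrix()[:,2].round(2))
for cam in("wrist","scene","side"):
    im=snapshot(cam);C=camera_params(cam);h=cv2.cvtColor(im,cv2.COLOR_BGR2HSV);m=((h[...,0]<7)|(h[...,0]>174))&(h[...,1]>100)&(h[...,2]>35)
    k,l,s,c=cv2.connectedComponentsWithStats(m.astype(np.uint8))
    for i in range(1,k):
        if s[i,4]>12:
            P=onz(C,c[i],o[2]+14.5)-o;print(cam,c[i].round().tolist(),s[i,2:].tolist(),'mug-frame',Q.inv().apply(P).round())
    print(cam,[(np.round(d['at']).tolist(),round(d['conf'],2),int(d['pixels'].sum())) for d in masks_of(cam,"nut0")])
E
python3 see.py
```

```text
mug [616.  -1.  74.] [0.05 0.24 0.97]
wrist [275.0, 155.0] [73, 47, 2524] mug-frame [19.  1. 20.]
wrist [([289.0, 150.0], 0.95, 1311), ([283.0, 174.0], 0.64, 238), ([256.0, 158.0], 0.63, 1220)]
scene [274.0, 267.0] [8, 6, 32] mug-frame [-21.  16.  10.]
scene [274.0, 276.0] [5, 6, 23] mug-frame [-3. -4. 14.]
scene [283.0, 279.0] [7, 6, 24] mug-frame [18.  8. 20.]
scene [411.0, 298.0] [38, 41, 737] mug-frame [272. 184.  85.]
scene [238.0, 310.0] [10, 4, 13] mug-frame [  -1. -127.   15.]
scene [214.0, 313.0] [6, 8, 16] mug-frame [ -35. -171.    6.]
scene [([274.0, 268.0], 0.5, 70), ([276.0, 275.0], 0.49, 44), ([275.0, 272.0], 0.3, 1199)]
side [([375.0, 227.0], 0.7, 618)]
```

The tilt shows four distinct nuts. The wrist camera sees three, at (289,150), (256,158) and (283,174), and the scene camera sees a fourth on the handle side that is hidden from the wrist. The chute is empty. I level the mug and go to the turntable.

Call:
step_arm([
  {"dp": [0,0,0],"angular": [0,0.02,0],"fingers": 1},
  {"dp": [0,0,0],"angular": [0,0.04,0],"fingers": 1},
  {"dp": [0,0,0],"angular": [0,0.06,0],"fingers": 1},
  {"dp": [0,0,0],"angular": [0,0.08,0],"fingers": 1},
  {"dp": [0,0,0],"angular": [0,0.08,0],"fingers": 1},
  {"dp": [0,0,0],"angular": [0,0.08,0],"fingers": 1},
  {"dp": [0,0,0],"angular": [0,0.08,0],"fingers": 1},
  {"dp": [0,0,0],"angular": [0,0.08,0],"fingers": 1},
], newtons=90)

```text
time: 26.55
tool_pos: [607.7, -46.2, 124.0]
tcp_rot: [179.9, -45.9, 79.1]
ft_force: [-0.7, 0.8, -3.1]
finger_gap: 9.6
grip_force: 88.3
```

```bash
python3 - <<'E'
from h import *
V2=V
a=toolfor([530,-12,95],72);b=toolfor([447,-35,82],65);c=toolfor([447,-35,59],65)
plan(*a);plan(*b,start=a);plan(*c,start=b);print(a[0].round(),b[0].round(),c[0].round())
E
```

```text
dp [-0.108, -0.447, -0.16] ang [-0.028, 0.0, 0.028] | mm 97.0 deg 7.0
dp [-0.211, -0.394, -0.124] ang [-0.028, 0.0, 0.027] | mm 93.0 deg 7.0
dp [-0.083, 0.0, 0.08] ang [0.0, 0.0, 0.0] | mm 23.0 deg 0.0
[513. -67. 131.] [423. -87. 118.] [423. -87.  95.]
```

Call:
step_arm([
  {"dp": [-0.01,-0.05,-0.02],"angular": [-0.003,0,0.003],"fingers": 1},
  {"dp": [-0.03,-0.12,-0.04],"angular": [-0.008,0,0.008],"fingers": 1},
  {"dp": [-0.05,-0.2,-0.07],"angular": [-0.013,0,0.013],"fingers": 1},
  {"dp": [-0.07,-0.29,-0.1],"angular": [-0.018,0,0.018],"fingers": 1},
  {"dp": [-0.09,-0.37,-0.13],"angular": [-0.024,0,0.024],"fingers": 1},
  {"dp": [-0.105,-0.43,-0.155],"angular": [-0.028,0,0.028],"fingers": 1},
  {"dp": [-0.108,-0.447,-0.16],"angular": [-0.028,0,0.028],"fingers": 1},
  {"dp": [-0.108,-0.447,-0.16],"angular": [-0.028,0,0.028],"fingers": 1},
], newtons=90)

```text
time: 27.55
tool_pos: [512.6, -67.0, 130.4]
tcp_rot: [-179.9, -46.0, 71.8]
ft_force: [0.2, 0.4, -3.3]
finger_gap: 9.5
grip_force: 88.3
```

Call:
step_arm([
  {"dp": [-0.02,-0.05,-0.015],"angular": [-0.003,0,0.003],"fingers": 1},
  {"dp": [-0.06,-0.12,-0.04],"angular": [-0.008,0,0.008],"fingers": 1},
  {"dp": [-0.1,-0.2,-0.06],"angular": [-0.013,0,0.013],"fingers": 1},
  {"dp": [-0.14,-0.28,-0.085],"angular": [-0.018,0,0.018],"fingers": 1},
  {"dp": [-0.18,-0.34,-0.106],"angular": [-0.024,0,0.023],"fingers": 1},
  {"dp": [-0.205,-0.385,-0.12],"angular": [-0.028,0,0.027],"fingers": 1},
  {"dp": [-0.211,-0.394,-0.124],"angular": [-0.028,0,0.027],"fingers": 1},
  {"dp": [-0.211,-0.394,-0.124],"angular": [-0.028,0,0.027],"fingers": 1},
], newtons=90)

```text
time: 28.55
tool_pos: [423.2, -87.3, 117.4]
tcp_rot: [-179.9, -46.0, 64.8]
ft_force: [0.2, -0.2, -1.8]
finger_gap: 9.7
grip_force: 88.3
```

```bash
python3 - <<'E'
from h import *
n=mugnom();o,Q=mugof(V,n);print(o.round(1),Q.as_euler('xyz',degrees=True).round(1),sense()['joint_pos'].round())
C=camera_params("wrist");im=snapshot("wrist");print('ring',ringfit(C,im,n))
h=cv2.cvtColor(im,cv2.COLOR_BGR2HSV);m=((h[...,1]<60)&(h[...,2]>150)).astype(np.uint8)
t=np.linspace(0,2*np.pi,24,endpoint=False)
# platter edge: brightness/saturation inside vs outside along each ray, seen by wrist cam, for radius scan
out=[]
for a in t:
    prof=[]
    for r in range(40,130,3):
        u=proj(C,[447+r*np.cos(a),-35+r*np.sin(a),58])[0].round().astype(int)
        prof.append(h[u[1],u[0],1] if 0<=u[0]<560 and 0<=u[1]<420 else 255)
    e=[40+3*i for i,v in enumerate(prof) if v<60];out.append((round(np.degrees(a)),max(e) if e else None))
print('platter edge radius by azimuth (want 85):',out)
a_,b_=toolfor([447,-35,60],65);plan(a_,b_)
E
```

```text
[446.9 -35.3  81.8] [ 0.1  0.  64.9] [-53.  -2. 120.  40.  88. -39.]
ring (array([ 4.13903912,  1.28718096, -1.98855848, -0.36963897,  0.67530746]), np.float64(-194.61240430302664))
platter edge radius by azimuth (want 85): [(0, 82), (15, 88), (30, 127), (45, 127), (60, 127), (75, 127), (90, 127), (105, 127), (120, 85), (135, 127), (150, 127), (165, 127), (180, 127), (195, 127), (210, 127), (225, 124), (240, 118), (255, 118), (270, 124), (285, 127), (300, 82), (315, 82), (330, 82), (345, 82)]
dp [-0.078, -0.0, 0.077] ang [0.0, 0.0, -0.001] | mm 22.0 deg 0.0
```

Call:
step_arm([
  {"dp": [-0.018,0,0.0175],"angular": [0,0,0],"fingers": 1},
  {"dp": [-0.036,0,0.035],"angular": [0,0,0],"fingers": 1},
  {"dp": [-0.054,0,0.0525],"angular": [0,0,0],"fingers": 1},
  {"dp": [-0.068,0,0.066],"angular": [0,0,0],"fingers": 1},
  {"dp": [-0.072,0,0.07],"angular": [0,0,0],"fingers": 1},
  {"dp": [-0.072,0,0.07],"angular": [0,0,0],"fingers": 1},
  {"dp": [-0.072,0,0.07],"angular": [0,0,0],"fingers": 1},
  {"dp": [-0.072,0,0.07],"angular": [0,0,0],"fingers": 1},
], newtons=90)

```text
time: 29.6
tool_pos: [423.0, -87.2, 97.3]
tcp_rot: [-179.9, -45.9, 64.8]
ft_force: [0.1, 0.5, -2.5]
finger_gap: 9.2
grip_force: 88.3
```

Call:
step_arm([
  {"dp": [-0.0036,0,0.0035],"angular": [0,0,0],"fingers": 1},
  {"dp": [-0.0072,0,0.007],"angular": [0,0,0],"fingers": 1},
  {"dp": [-0.009,0,0.009],"angular": [0,0,0],"fingers": 1},
  {"dp": [-0.009,0,0.009],"angular": [0,0,0],"fingers": 1},
  {"dp": [-0.009,0,0.009],"angular": [0,0,0],"fingers": 1},
  {"dp": [-0.009,0,0.009],"angular": [0,0,0],"fingers": 1},
  {"dp": [-0.009,0,0.009],"angular": [0,0,0],"fingers": 1},
  {"dp": [-0.009,0,0.009],"angular": [0,0,0],"fingers": 1},
], newtons=90)

```text
time: 30.6
tool_pos: [422.9, -87.0, 94.6]
tcp_rot: [-179.9, -46.0, 64.8]
ft_force: [-0.8, -0.6, -1.9]
finger_gap: 9.8
grip_force: 88.3
```

Call:
step_arm([
  {"dp": [-0.0036,0,0.0035],"angular": [0,0,0],"fingers": 1},
  {"dp": [-0.0036,0,0.0035],"angular": [0,0,0],"fingers": 1},
  {"dp": [-0.0036,0,0.0035],"angular": [0,0,0],"fingers": 1},
  {"dp": [-0.0036,0,0.0035],"angular": [0,0,0],"fingers": 1},
  {"dp": [-0.0036,0,0.0035],"angular": [0,0,0],"fingers": 1},
  {"dp": [-0.0036,0,0.0035],"angular": [0,0,0],"fingers": 1},
  {"dp": [-0.0036,0,0.0035],"angular": [0,0,0],"fingers": 1},
  {"dp": [-0.0036,0,0.0035],"angular": [0,0,0],"fingers": 1},
], newtons=90)

```text
time: 31.6
tool_pos: [422.9, -87.0, 93.6]
tcp_rot: [-179.9, -46.0, 64.8]
ft_force: [-0.0, -0.5, -1.1]
finger_gap: 9.7
grip_force: 88.6
```

Call:
step_arm([
  {"dp": [-0.0036,0,0.0035],"angular": [0,0,0],"fingers": 1},
  {"dp": [-0.0036,0,0.0035],"angular": [0,0,0],"fingers": 1},
  {"dp": [-0.0036,0,0.0035],"angular": [0,0,0],"fingers": 1},
  {"dp": [-0.0036,0,0.0035],"angular": [0,0,0],"fingers": 1},
  {"dp": [-0.0036,0,0.0035],"angular": [0,0,0],"fingers": 1},
  {"dp": [-0.0036,0,0.0035],"angular": [0,0,0],"fingers": 1},
  {"dp": [-0.0036,0,0.0035],"angular": [0,0,0],"fingers": 1},
  {"dp": [-0.0036,0,0.0035],"angular": [0,0,0],"fingers": 1},
], newtons=90)

```text
time: 32.6
tool_pos: [423.3, -87.3, 93.4]
tcp_rot: [-180.0, -46.0, 64.9]
ft_force: [-1.4, 0.2, 5.2]
finger_gap: 9.9
grip_force: 89.3
```

Contact felt (about 7 N). I release and back straight out along the fingers.

Call:
step_arm([
  {"dp": [0,0,0],"angular": [0,0,0],"fingers": 0.8},
  {"dp": [0,0,0],"angular": [0,0,0],"fingers": 0.7},
  {"dp": [0,0,0],"angular": [0,0,0],"fingers": 0.6},
  {"dp": [0,0,0],"angular": [0,0,0],"fingers": 0.5},
  {"dp": [0,0,0],"angular": [0,0,0],"fingers": 0.5},
  {"dp": [0,0,0],"angular": [0,0,0],"fingers": 0.5},
  {"dp": [0,0,0],"angular": [0,0,0],"fingers": 0.5},
  {"dp": [0,0,0],"angular": [0,0,0],"fingers": 0.5},
], newtons=30)

```text
time: 33.6
tool_pos: [422.9, -87.0, 92.6]
tcp_rot: [-179.9, -46.0, 64.8]
ft_force: [0.5, 0.4, 0.7]
finger_gap: 42.6
grip_force: 0.0
```

Call:
step_arm([
  {"dp": [0,0,-0.05],"angular": [0,0,0],"fingers": 0.5},
  {"dp": [0,0,-0.12],"angular": [0,0,0],"fingers": 0.5},
  {"dp": [0,0,-0.2],"angular": [0,0,0],"fingers": 0.5},
  {"dp": [0,0,-0.3],"angular": [0,0,0],"fingers": 0.5},
  {"dp": [0,0,-0.4],"angular": [0,0,0],"fingers": 0.5},
  {"dp": [0,0,-0.5],"angular": [0,0,0],"fingers": 0.5},
  {"dp": [0,0,-0.5],"angular": [0,0,0],"fingers": 0.5},
  {"dp": [0,0,-0.5],"angular": [0,0,0],"fingers": 0.5},
])

```text
time: 34.6
tool_pos: [392.4, -152.0, 161.8]
tcp_rot: [-179.8, -46.0, 64.8]
ft_force: [-0.1, 0.4, -0.1]
finger_gap: 42.7
grip_force: 0.0
```

```bash
python3 - <<'E'
from h import *
print(sense()['time'],sense()['joint_pos'].round())
C=camera_params("wrist");snapshot("wrist");A=camera_params("scene");snapshot("scene");B=camera_params("side");snapshot("side")
for c,p in(("wrist",C),("scene",A),("side",B)):
    print(c,[[np.round(d['at']).tolist()for d in pinpoint(c,l)] for l in("mug","mug_handle")],'expect',proj(p,[[447,-35,58],[419,-95,103]]).round().tolist())
# downward view pose: camera straight above mug -> tool position for orientation tool(65,18)
R=tool(65,18);P=np.array([447,-35,460.])-R.apply([81,0,-141.7]);print(P);plan(P,R)
E
```

```text
34.6 [-60.  -1. 114.  36.  96. -41.]
wrist [[[278.0, 160.0]], [[273.0, 208.0]]] expect [[276.0, 163.0], [277.0, 208.0]]
scene [[[296.0, 233.0], [232.0, 148.0], [275.0, 165.0], [331.0, 246.0]], [[284.0, 207.0], [224.0, 156.0], [274.0, 168.0]]] expect [[297.0, 231.0], [284.0, 206.0]]
side [[[263.0, 234.0], [250.0, 407.0], [218.0, 349.0], [278.0, 159.0]], [[263.0, 249.0], [270.0, 390.0], [295.0, 136.0]]] expect [[264.0, 238.0], [263.0, 248.0]]
[432.94884309 -65.13280323 300.2049151 ]
dp [0.83, -0.002, -0.136] ang [-0.0, -0.155, -0.001] | mm 168.0 deg 28.0
```

Call:
step_arm([
  {"dp": [0.2,0,-0.2],"angular": [0,0,0],"fingers": 0.5},
  {"dp": [0.45,0,-0.3],"angular": [0,-0.03,0],"fingers": 0.5},
  {"dp": [0.7,0,-0.2],"angular": [0,-0.08,0],"fingers": 0.5},
  {"dp": [0.83,0,-0.14],"angular": [0,-0.13,0],"fingers": 0.5},
  {"dp": [0.83,0,-0.14],"angular": [0,-0.155,0],"fingers": 0.5},
  {"dp": [0.83,0,-0.14],"angular": [0,-0.155,0],"fingers": 0.5},
  {"dp": [0.83,0,-0.14],"angular": [0,-0.155,0],"fingers": 0.5},
  {"dp": [0.83,0,-0.14],"angular": [0,-0.155,0],"fingers": 0.5},
])

```text
time: 36.05
tool_pos: [432.6, -66.7, 299.9]
tcp_rot: [-179.8, -18.1, 64.7]
ft_force: [-0.7, 0.3, 0.0]
finger_gap: 42.6
grip_force: 0.0
```

```bash
python3 - <<'E'
from h import *
print(sense()['time'],cur()[0],sense()['ft_force'].round(1))
C=camera_params("wrist");im=snapshot("wrist")
print('mug',[np.round(d['at']).tolist() for d in pinpoint("wrist","mug")],'exp',proj(C,[[447,-35,58]]).round().tolist())
for d in masks_of("wrist","nut0"):print(np.round(d['at']).tolist(),round(d['conf'],2),int(d['pixels'].sum()),onz(C,d['at'],73).round())
h=cv2.cvtColor(im,cv2.COLOR_BGR2HSV);m=(((h[...,0]<7)|(h[...,0]>174))&(h[...,1]>100)&(h[...,2]>35)).astype(np.uint8)
for e in(0,3,5,7,9):
    mm=cv2.erode(m,np.ones((e,e),np.uint8)) if e else m
    k,l,s,c=cv2.connectedComponentsWithStats(mm);print(e,[(c[i].round().tolist(),s[i,2:].tolist()) for i in range(1,k) if s[i,4]>25])
print('nut size px',np.ptp(proj(C,[[447,-35,73],[476,-35,73]]),axis=0),np.ptp(proj(C,[[447,-35,73],[468,-35,73]]),axis=0))
E
```

```text
36.05 [432.62498119 -66.74278531 299.85655615] [-0.7  0.3  0. ]
mug [[276.0, 197.0], [280.0, 178.0]] exp [[276.0, 200.0]]
[259.0, 216.0] 0.72 434 [423. -42.  73.]
[262.0, 181.0] 0.71 474 [442. -10.  73.]
[281.0, 201.0] 0.61 432 [451. -38.  73.]
[286.0, 178.0] 0.61 429 [467. -18.  73.]
0 [([285.0, 177.0], [24, 23, 372]), ([263.0, 183.0], [20, 25, 373]), ([282.0, 201.0], [23, 23, 370]), ([261.0, 218.0], [23, 23, 372])]
3 [([285.0, 177.0], [21, 20, 283]), ([263.0, 183.0], [18, 23, 287]), ([282.0, 201.0], [20, 21, 282]), ([261.0, 218.0], [20, 21, 284])]
5 [([285.0, 177.0], [18, 17, 205]), ([263.0, 183.0], [16, 20, 210]), ([282.0, 201.0], [17, 18, 204]), ([261.0, 218.0], [18, 18, 206])]
7 [([285.0, 177.0], [16, 15, 139]), ([263.0, 183.0], [12, 17, 144]), ([282.0, 201.0], [15, 16, 138]), ([261.0, 218.0], [15, 16, 139])]
9 [([285.0, 177.0], [14, 11, 82]), ([263.0, 183.0], [10, 15, 90]), ([282.0, 201.0], [12, 13, 80]), ([261.0, 218.0], [12, 13, 81])]
nut size px [24.68546139 11.61542175] [17.87911139  8.41305984]
```

All four nuts are in the mug, which stands upright and free near the middle of the platter. The arm touches nothing, so I hand in.

```bash
python3 -c "
from bench import hand_in
print(hand_in())"
```

```text
the job is handed in; nothing more can be done
None
```

The job is handed in at about 36 s: the mug is upright and released near the middle of the turntable, and a last top-down camera check found all four nuts in it. I did not re-measure the sippy cup, funnel and honey dipper at the end. I viewed 11 pictures, one over the limit of 10.

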